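Free the sample tube and hold it slanted over the balance

ROBOT

A 7-joint arm with a two-finger parallel gripper is mounted at the origin on the work surface. World frame = base frame: x ahead of the robot, y to its left, z up, the work surface at z = 0. Lengths are in m, angles in rad, forces in N, time in s.
With the tool pointing down it reaches from about 0.425 to 0.875 m from the base axis. Payload 4.7 kg.
Tool frame: the origin (TCP) lies at the centre of the arm's flange, where the gripper is bolted on; the fingertips stand 173 mm ahead of it and the grasp point (between the pads) lies 155 mm ahead of it; y points along the fingers, x is the direction in which the jaws open and shut, and the axes are right-handed (so a half turn about y gives the same grasp; the last joint's range is limited). The gripper opens to 85 mm and grips with 20 to 120 N. Pads are 22 mm wide; open, the fingers measure 114 mm over their backs; the gripper's body (76 mm by 85 mm) begins 54 mm behind the grasp point. The pads swing forward as they close: fully open they stand 13 mm farther back than shut.
Start: joints at [1.283, 0.321, -0.07, 1.45, 0.023, 1.371, -0.057], TCP at [0.193, -0.621, 0.405] pointing down, gripper open.
Joint ranges: [-2.86, 2.86], [-0.3, 2.09], [-1.38, 1.24], [0.06, 2.45], [-1.56, 4.7], [0.09, 2.05], [-2.69, 2.69]. Speed limits (rad/s): [2.57, 2.57, 3.14, 3.14, 3.14, 3.14, 3.14].

INTERFACE

Orientations are given as a rotation vector (axis times angle).
In Python, from station import env, optics gives the robot as it stands.
- The arm moves only by the tool arm_command, never from a script. Its argument "moves" is a list of rows, each an object of numbers: "tx", "ty", "tz": the shift along the tool's x, y, z in cm; "twist": the turn about the tool's y in rad; "gripper": the opening, from 0 (shut) to 1 (fully open). In form: [{"tx": .., "ty": .., "tz": .., "twist": .., "gripper": ..}, ...]. A call has 1 to 8 rows; each row is the pose to reach, as a shift and turn from the pose commanded when the call began, along the tool's axes at that moment; what a row does not reach only later rows make up. A row lasts 1/10 s, in which the tool goes at most 50 mm and 8.59 degrees, less where a joint would pass 70% of its speed; a pose out of reach is approached as far as the arm can. A call with a gripper value outside its range is refused whole. The fingers move at their own pace and stop on an object; "grip_force" is the grip in N (left out, the last holds). Time passes only in rows, so rows that repeat a pose let the fingers close. It gives the time, the measured TCP pose, the force and the opening at its end, in the units of the state.
- env.read_state(): the state, without advancing time (a new reading comes with each control period).
- optics.read_camera(name): name is "scene" or "top" or "wrist"; returns a dict with "image" (384x512x3 uint8, red, green, blue), "vfov" (degrees; the focal length in pixels is half the picture's height over the tangent of half this angle, whatever the lens; pixels are square), "cx", "cy" (the principal point, pixels), "xyz" and "orientation" of the camera in the world. Camera axes: x right, y down, z forward; pixel columns grow to the right and rows downward; lengths in m; the calibration is good to about 2 mm. The wrist camera is an equidistant fisheye: a pixel r from the principal point sees the ray r / f radians off the axis. A picture is of the moment at which its call begins. There is no depth.
- env.sign_off(): hands the job in, once; it reports no verdict.
The state is a dict: "time": time; "joints": joint angles; "dq": joint speeds; "tau": joint torques, N m; "tcp_pos": TCP position; "tool_rot": TCP orientation; "wrist_force": force on the tool from outside, world axes, zero at the start; "torque": the same for the moment, N m; "width": opening from 0.0 (shut) to 1.0 (fully open).
Only numpy, scipy, OpenCV 4.12 (cv2) and the standard library are available. Lean on these libraries where they do the work, as an engineer would, in place of code of your own. Each camera call takes 0.05 s, during which the arm holds its last target.

TASK

Turn the black clamp knob on the metal holder clockwise (seen from above) until its steel strap has swung well away from the white open tube's collar, then draw the tube up out of the holder. Bring it over the middle of the balance's round pan, lean it about 45 degrees from upright with the mouth uppermost, as for filling it with a spatula, and finish while holding it still like that with all of the tube at least 5 cm above the pan; do not put it down or let go. Do not touch the balance, and leave the jar, the beaker and the capped tube in the rack where they stand.

Things in the scene. Friction and masses are not known exactly. Their poses are not given: they have to be found in the camera images.
- holder: Fixed aluminium block 70 x 70 mm, 75 mm high, on a dark steel foot plate 190 x 75 mm, 12 mm thick. Origin on the work surface under the axis of the upright bore (32 mm wide, open at the top) that holds the tube; x points from the tube to the clamp post, which stands 95 mm away along x (26 mm thick), z up. The foot plate runs from x = -48 to +142 mm.
- clamp (a joint): Angle (rad) of the clamp on its upright post: the black knob and the steel strap below it turn as one. Near 0 (-0.15 to 0.15 at the start) the strap lies along the holder's -x over the tube's collar and holds the tube down; the value grows as it turns clockwise seen from above, and the tube is free above 0.6. Stops at -0.2 and 1.6; light friction (0.06 N m), stays where it is left.
- knob_grip (a point): Grip point of the clamp knob, on the turning axis, 118 mm above the work surface: the middle of an upright black bar 42 mm long, 12 mm thick and 35 mm high (95 to 130 mm above the surface). Its x axis is the bar's length; the strap runs from the axis along its -x. At clamp value 0 this x is the holder's x. Under the bar is a hub 28 mm wide.
- strap_tip (a point): End of the clamp's steel strap, 77 mm from the turning axis, 16 mm wide, 8 mm thick, its top 89.5 mm above the work surface. While clamped it covers the edge of the tube's collar.
- tube_mid (a point): Centre of the white open sample tube (half-way along): 120 mm long, 30 mm across, with a collar 48 mm across and 5 mm thick from 62 to 67 mm above its bottom end; weighs some 60 g. z points along the tube to its open mouth, 60 mm away. At the start it stands upright in the holder, collar on the block's top, centre 73 mm and mouth 133 mm above the work surface; the 53 mm above the collar is free to grip. It must rise 62 mm to leave the bore.
- pan (a point): Centre of the top of the balance's round steel pan, 110 mm across, 70 mm above the work surface. The fixed grey balance is 55 mm high, 165 mm wide along y, and runs from 130 mm (display side) on the -x side to 85 mm on the +x side of the pan's centre; axes of the balance.
- jar: Bystander: closed amber glass jar with a steel lid, 72 mm across, 105 mm high. Origin under its centre.
- beaker: Bystander: empty glass beaker, 68 mm across, 85 mm high. Origin under its centre.
- capped_tube: Bystander: small capped tube, 32 mm across the cap, 99 mm long, standing in the green rack (190 x 60 mm, 50 mm high). Origin at its bottom end, 6 mm above the surface; its cap reaches 105 mm.
Things that resemble listed ones, but are neither listed nor needed, are in the scene too. What is shaped like the holder but orange or purple is not meant.

How it is judged:
On the way, in this order (a step that is already met when the one before it is completed fails the run):
1. the clamp is turned free while the tube still sits in the holder (value of joint clamp above 0.6 rad and height (world z) of tube_mid below 0.085 m), for 0.1 s.
2. the tube is drawn clear of the holder (height (world z) of tube_mid above 0.14 m), for 0.1 s.
At the end, for the whole second after the job is handed in: The fingers hold the tube still (under 30 mm/s), its centre within 50 mm of the pan's centre seen from above and over 180 mm above the work surface, leaning 30 to 60 degrees from upright, mouth up, touching neither balance nor holder; the clamp stays above 0.6 rad (contact force between tube and the fingers above 1 N and horizontal distance between tube_mid and pan below 0.05 m and height (world z) of tube_mid above 0.18 m and angle between tube_mid's own z axis and vertical between 0.52 and 1.05 rad and contact force between tube and balance below 0.1 N and contact force between tube and holder below 0.1 N and value of joint clamp above 0.6 rad and linear speed of tube below 0.03 m/s); the arm keeps its last pose, push and grip.
It fails at once if the balance is touched with more than 1 N (contact force between balance and anything else above 1 N).
It fails at once if the jar is moved more than 15 mm (distance of jar from where it was at the start of the episode above 0.015 m).
It fails at once if the beaker is moved more than 15 mm (distance of beaker from where it was at the start of the episode above 0.015 m).
It fails at once if the capped tube is moved more than 15 mm (distance of capped_tube from where it was at the start of the episode above 0.015 m).
It also fails if it takes over 51 s, if anything falls off the work surface, if the arm or the gripper's body presses on something with over 40 N, if the wrist force passes 120 N, or if a joint passes its speed limit or range.

## Working session

There is one attempt and no reset: what is moved stays moved. The work goes in short steps, Python scripts to look and compute and a tool call to move; the robot and the scene stay as the last step left them, time stands still between calls to the robot, and variables do not carry over. Pictures are saved under pics/ and viewed, and the job is handed in when it is done.

Besides the shell and the picture viewer there is one more tool, called by a JSON object that holds its "api" and its "payload". arm_command: Moves the arm, as the interface text tells. Its arguments: {"type":"object","properties":{"moves":{"type":"array"},"grip_force":{"type":"number"}},"required":["moves"]}

```bash
ls; mkdir -p pics; python3 - <<'E'
from station import env, optics
import cv2
print(env.read_state())
for n in ["scene","top","wrist"]:
    d=optics.read_camera(n)
    cv2.imwrite(f"pics/{n}0.png",d["image"][:,:,::-1])
    print(n,{k:v for k,v in d.items() if k!="image"})
E
```

```text
pics
{'time': 0.0, 'joints': array([ 1.28308918,  0.32184693, -0.07005896,  1.45167342,  0.02261906,
        1.37080535, -0.05692631]), 'dq': array([ 1.78364394e-04,  5.34346256e-04,  4.21951762e-05, -2.19489560e-03,
        8.58748987e-04, -3.82350810e-04,  7.03309978e-04]), 'tau': array([-6.11297150e-05, -4.93588221e+01, -3.82388905e-01, -3.14333653e+01,
        1.28545862e-02,  1.13526583e-02, -3.56934083e-05]), 'tcp_pos': array([ 0.19310143, -0.62044152,  0.40360823]), 'tool_rot': array([-1.33590583,  0.9852739 , -0.98255376]), 'wrist_force': array([-0.39175734, -0.06613316,  0.56373103]), 'torque': array([-0.04248115,  0.02258173, -0.05112793]), 'width': 1.0006044839836385}
scene {'vfov': 47.27210333130545, 'cx': 258.6424406413921, 'cy': 193.8940790911562, 'xyz': array([ 1.00175238, -1.03657026,  0.90576351]), 'orientation': array([-2.15664464, -0.54272701,  0.27111052])}
top {'vfov': 51.47611577156902, 'cx': 252.80006997217723, 'cy': 193.40441699666934, 'xyz': array([ 0.41524527, -0.02868603,  1.4110605 ]), 'orientation': array([-2.19903455,  2.18804332, -0.06027947])}
wrist {'vfov': 65.70646984690485, 'cx': 257.7231981306161, 'cy': 191.16789871461674, 'xyz': array([ 0.26010523, -0.59982816,  0.37344332]), 'orientation': array([ 2.3413774 , -1.72127787, -0.24651974])}
```

View pics/scene0.png

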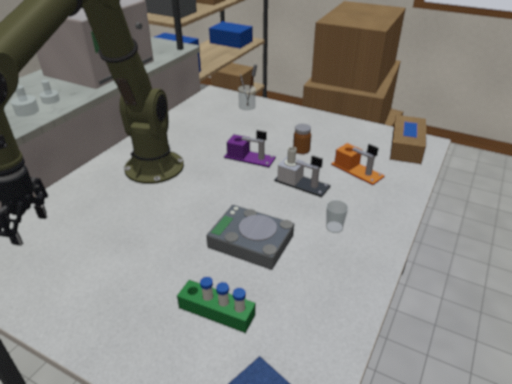

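View pics/top0.png

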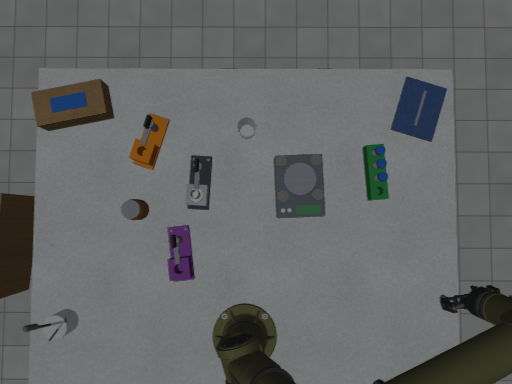

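View pics/wrist0.png

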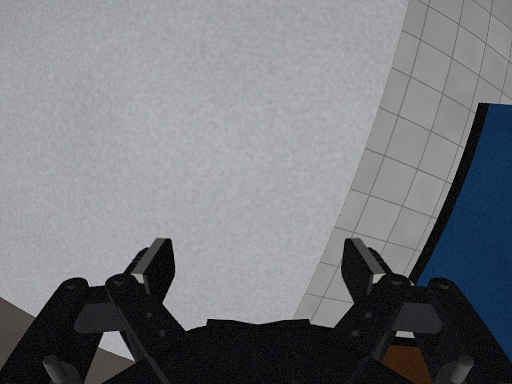

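```bash
python3 - <<'E'
from scipy.spatial.transform import Rotation as R
for v in ([-1.33590583,  0.9852739 , -0.98255376],[-2.19903455,  2.18804332, -0.06027947],[-2.15664464, -0.54272701,  0.27111052]): print(R.from_rotvec(v).as_matrix().round(3))
E
```

```text
[[ 0.297 -0.001  0.955]
 [-0.955  0.002  0.297]
 [-0.002 -1.    -0.   ]]
[[ 0.005 -0.998  0.055]
 [-1.    -0.005  0.   ]
 [ 0.    -0.055 -0.998]]
[[ 0.881  0.283 -0.379]
 [ 0.473 -0.526  0.707]
 [ 0.001 -0.802 -0.597]]
```

```bash
cat > h.py <<'E'
import numpy as np, cv2
from scipy.spatial.transform import Rotation as R
def proj(d,P):
    M=R.from_rotvec(d["orientation"]).as_matrix(); p=(np.atleast_2d(P)-d["xyz"])@M
    f=192/np.tan(np.radians(d["vfov"])/2)
    if d.get("fish"):
        th=np.arctan2(np.hypot(p[:,0],p[:,1]),p[:,2]); s=f*th/np.hypot(p[:,0],p[:,1])
        return np.c_[d["cx"]+s*p[:,0],d["cy"]+s*p[:,1]]
    return np.c_[d["cx"]+f*p[:,0]/p[:,2],d["cy"]+f*p[:,1]/p[:,2]]
def ray(d,u,v):
    f=192/np.tan(np.radians(d["vfov"])/2); x,y=u-d["cx"],v-d["cy"]
    if d.get("fish"):
        r=np.hypot(x,y); th=r/f; c=np.array([np.sin(th)*x/r,np.sin(th)*y/r,np.cos(th)])
    else: c=np.array([x/f,y/f,1])
    return R.from_rotvec(d["orientation"]).as_matrix()@c
def at(d,u,v,z):
    r=ray(d,u,v); return d["xyz"]+r*(z-d["xyz"][2])/r[2]
E
python3 - <<'E'
from station import env, optics
import cv2
from h import *
d=optics.read_camera("top")
i=cv2.cvtColor(d["image"],cv2.COLOR_RGB2BGR)
a=cv2.resize(i[145:220,180:220],None,fx=8,fy=8,interpolation=cv2.INTER_CUBIC)
b=cv2.resize(i[145:220,270:330],None,fx=8,fy=8,interpolation=cv2.INTER_CUBIC)
cv2.imwrite("pics/t1.png",cv2.hconcat([a,b])[:600,:800])
e=optics.read_camera("scene")
i=cv2.cvtColor(e["image"],cv2.COLOR_RGB2BGR)
cv2.imwrite("pics/s1.png",cv2.resize(i[120:220,240:373],None,fx=6,fy=6,interpolation=cv2.INTER_CUBIC))
E
```

```text
(no output)
```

View pics/t1.png

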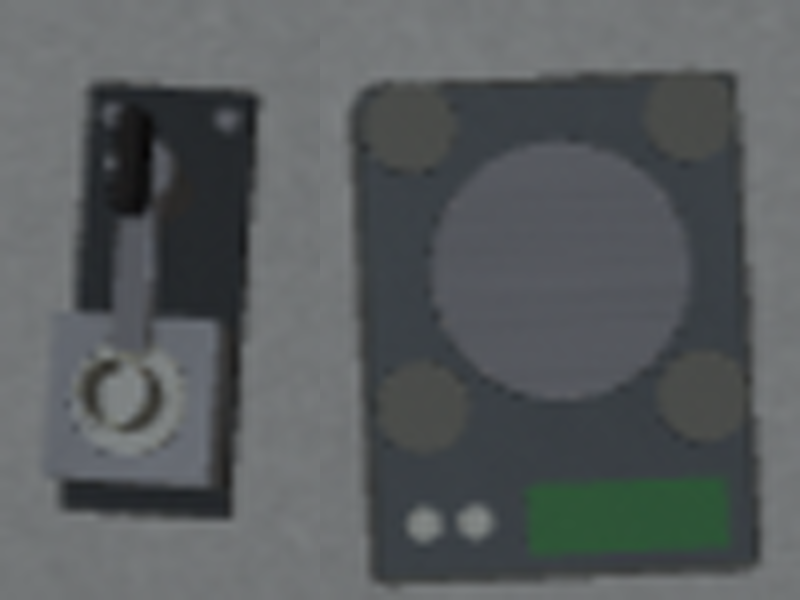

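View pics/s1.png

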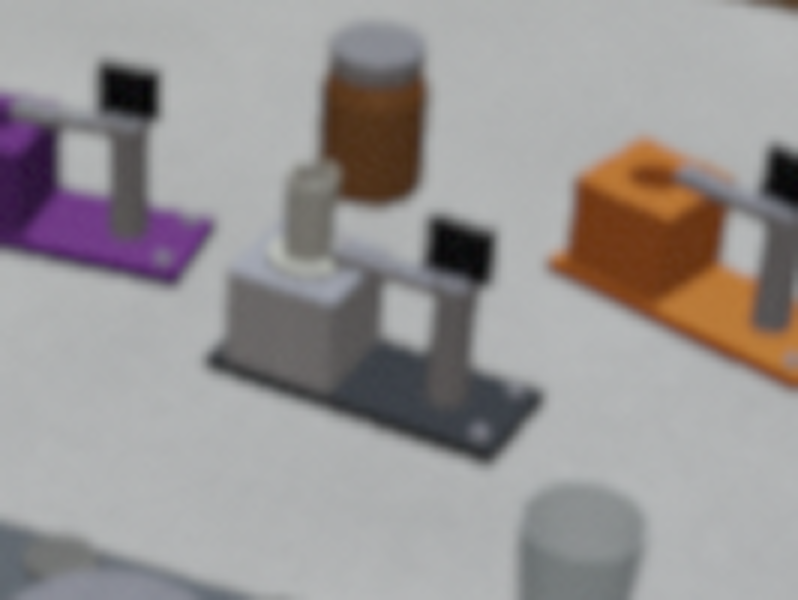

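```bash
python3 - <<'E'
from station import env, optics
from h import *
from scipy.optimize import least_squares
d=optics.read_camera("top")
def px(c,ox): return np.array([[ox+a/8-.44,145+b/8-.44] for a,b in c])
blk=px([(53,312),(218,320),(215,487),(45,478)],180)
for p in blk: print(at(d,*p,.075).round(4))
foot=px([(92,85),(258,93),(232,520)],180)
for p in foot: print('foot',at(d,*p,.012).round(4))
col=px([(130,400)],180)[0]; print('col',at(d,*col,.08))
kn=px([(128,160),(128,108),(128,214)],180); print('knob',[at(d,*k,.13).round(4) for k in kn])
st=px([(134,350),(134,218)],180);print('strap',[at(d,*k,.0895).round(4) for k in st])
print('pan',at(d,*px([(561-320,271)],270)[0],.07))
bal=px([(352-320,85),(740-320,72),(760-320,565),(375-320,580)],270)
for p in bal: print('bal',at(d,*p,.055).round(4))
print('beaker',at(d,246,129,.04),'jar lid',at(d,131,209,.105),'rack',at(d,376,172,.05))
# fit holder pose
obj=np.array([[35,35,75],[35,-35,75],[-35,-35,75],[-35,35,75],[142,37.5,12],[142,-37.5,12],[-48,-37.5,12],[0,0,80]])/1000
pix=np.vstack([blk,foot,col])
def f(q):
    c,s=np.cos(q[2]),np.sin(q[2]); P=obj@np.array([[c,s,0],[-s,c,0],[0,0,1]])+[q[0],q[1],0]
    return (proj(d,P)-pix).ravel()
r=least_squares(f,[.4,.15,0]); print(r.x, r.fun.reshape(-1,2).round(2))
E
```

```text
[0.5208 0.1958 0.075 ]
[0.5178 0.1264 0.075 ]
[0.4476 0.1268 0.075 ]
[0.451  0.1981 0.075 ]
foot [0.6265 0.1906 0.012 ]
foot [0.6233 0.1171 0.012 ]
foot [0.4346 0.1265 0.012 ]
col [0.48364015 0.16220996 0.08      ]
knob [array([0.5782, 0.1571, 0.13  ]), array([0.5994, 0.1574, 0.13  ]), array([0.5563, 0.1568, 0.13  ])]
strap [array([0.504 , 0.1595, 0.0895]), array([0.5591, 0.1602, 0.0895])]
pan [ 0.54047683 -0.18667292  0.07      ]
bal [ 0.6214 -0.099   0.055 ]
bal [ 0.6279 -0.2653  0.055 ]
bal [ 0.4169 -0.2728  0.055 ]
bal [ 0.4097 -0.1092  0.055 ]
beaker [ 0.71493034 -0.00370501  0.04      ] jar lid [0.43390769 0.37039783 0.105     ] rack [ 0.56582973 -0.45104308  0.05      ]
[ 0.48392881  0.16160262 -0.04956936] [[ 0.28  0.05]
 [ 0.43  0.18]
 [-0.47  0.09]
 [-0.04  0.08]
 [-0.41 -0.32]
 [ 0.01 -0.17]
 [-0.    0.14]
 [ 0.18 -0.09]]
```

```bash
cat >> h.py <<'E'
def go(env,P,yaw):
    s=env.read_state(); M=R.from_rotvec(s["tool_rot"]).as_matrix()
    t=M.T@(np.array(P)-s["tcp_pos"])*100
    y0=np.arctan2(M[1,2],M[0,2]); dt=-(yaw-y0); dt=(dt+np.pi)%(2*np.pi)-np.pi
    print("t",s["time"],"pos",s["tcp_pos"].round(4),"yaw",y0.round(3),"j",s["joints"].round(2),"F",s["wrist_force"].round(1),"w",round(s["width"],3),"tilt",M[2,1].round(4))
    print("shift cm",t.round(2),"twist",round(dt,3))
E
python3 -c "
from station import env
from h import *
go(env,[.5788,.157,.38],3.155)"
```

```text
t 0.3 pos [ 0.1932 -0.6206  0.4043] yaw 0.302 j [ 1.28  0.32 -0.07  1.45  0.02  1.37 -0.06] F [ 0.  -0.8 -0.1] w 0.996 tilt -1.0
shift cm [-62.78   2.47  59.93] twist -2.853
```

{"api": "arm_command", "payload": {"moves": [{"tx": -62.8,"ty": 2.5,"tz": 59.9,"twist": -2.85,"gripper": 1},{"tx": -62.8,"ty": 2.5,"tz": 59.9,"twist": -2.85,"gripper": 1},{"tx": -62.8,"ty": 2.5,"tz": 59.9,"twist": -2.85,"gripper": 1},{"tx": -62.8,"ty": 2.5,"tz": 59.9,"twist": -2.85,"gripper": 1},{"tx": -62.8,"ty": 2.5,"tz": 59.9,"twist": -2.85,"gripper": 1},{"tx": -62.8,"ty": 2.5,"tz": 59.9,"twist": -2.85,"gripper": 1},{"tx": -62.8,"ty": 2.5,"tz": 59.9,"twist": -2.85,"gripper": 1},{"tx": -62.8,"ty": 2.5,"tz": 59.9,"twist": -2.85,"gripper": 1}]}}

```text
time: 1.1
tcp_pos: [0.3711, -0.2603, 0.3934]
tool_rot: [-1.571, 0.049, -0.05]
wrist_force: [0.7, -0.5, 0.0]
width: 1.004
```

```bash
python3 -c "
from station import env
from h import *
go(env,[.5788,.157,.38],3.155)"
```

```text
t 1.1 pos [ 0.3711 -0.2603  0.3934] yaw 1.508 j [ 1.01 -0.08 -0.43  1.92 -0.03  1.3   0.53] F [ 0.7 -0.5  0. ] w 1.004 tilt -1.0
shift cm [18.1   1.3  42.96] twist -1.647
```

{"api": "arm_command", "payload": {"moves": [{"tx": 18.1,"ty": 1.3,"tz": 43.0,"twist": -1.65,"gripper": 1},{"tx": 18.1,"ty": 1.3,"tz": 43.0,"twist": -1.65,"gripper": 1},{"tx": 18.1,"ty": 1.3,"tz": 43.0,"twist": -1.65,"gripper": 1},{"tx": 18.1,"ty": 1.3,"tz": 43.0,"twist": -1.65,"gripper": 1},{"tx": 18.1,"ty": 1.3,"tz": 43.0,"twist": -1.65,"gripper": 1},{"tx": 18.1,"ty": 1.3,"tz": 43.0,"twist": -1.65,"gripper": 1},{"tx": 18.1,"ty": 1.3,"tz": 43.0,"twist": -1.65,"gripper": 1},{"tx": 18.1,"ty": 1.3,"tz": 43.0,"twist": -1.65,"gripper": 1}]}}

```text
time: 1.9
tcp_pos: [0.5514, 0.0962, 0.3824]
tool_rot: [-1.385, -0.884, 0.883]
wrist_force: [0.3, -0.7, 0.5]
width: 1.003
```

```bash
python3 -c "
from station import env
from h import *
go(env,[.5788,.157,.38],3.155)"
```

```text
t 1.9 pos [0.5514 0.0962 0.3824] yaw 2.707 j [ 0.52  0.23 -0.85  1.69  0.18  1.3   0.78] F [ 0.3 -0.7  0.5] w 1.003 tilt -1.0
shift cm [6.66 0.24 0.08] twist -0.448
```

{"api": "arm_command", "payload": {"moves": [{"tx": 6.66,"ty": 0.24,"tz": 0.08,"twist": -0.448,"gripper": 1},{"tx": 6.66,"ty": 0.24,"tz": 0.08,"twist": -0.448,"gripper": 1},{"tx": 6.66,"ty": 0.24,"tz": 0.08,"twist": -0.448,"gripper": 1},{"tx": 6.66,"ty": 0.24,"tz": 0.08,"twist": -0.448,"gripper": 1},{"tx": 6.66,"ty": 0.24,"tz": 0.08,"twist": -0.448,"gripper": 1}]}}

```text
time: 2.4
tcp_pos: [0.5785, 0.1546, 0.3794]
tool_rot: [-1.207, -1.212, 1.213]
wrist_force: [-0.7, -0.3, -0.9]
width: 1.0
```

```bash
python3 - <<'E'
from station import env, optics
from h import *
go(env,[.5788,.157,.275],3.155)
d=optics.read_camera("wrist"); d["fish"]=1
i=cv2.cvtColor(d["image"],cv2.COLOR_RGB2BGR)
yaw=-.05;hx,hy=.4839,.1616
c,s=np.cos(yaw),np.sin(yaw)
def H(x,y,z): return [hx+c*x-s*y,hy+s*x+c*y,z]
for P in [H(0,0,.133),H(95,0,130) and H(.095,0,.13),H(.035,-.035,.075),H(.035,.035,.075),[.5788+.021,.157,.13],[.5788-.021,.157,.13]]:
    u=proj(d,P)[0]; cv2.circle(i,(int(round(u[0])),int(round(u[1]))),3,(0,0,255),1); print(u)
cv2.imwrite("pics/w2.png",i)
E
```

```text
t 2.4 pos [0.5785 0.1546 0.3794] yaw -3.138 j [ 0.44  0.36 -0.92  1.59  0.29  1.34  1.05] F [-0.7 -0.3 -0.9] w 1.0 tilt -1.0
shift cm [ 0.24 10.44 -0.03] twist -0.009
[268.5893333   75.15988354]
[261.02066    200.90081206]
[225.95832569 117.94652077]
[301.96433562 122.32005389]
[260.98714893 225.92182964]
[261.43030842 174.48562802]
```

View pics/w2.png

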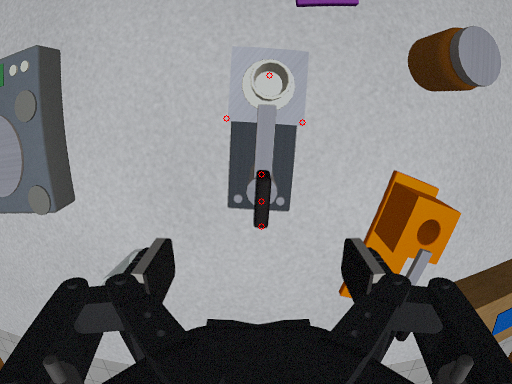

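{"api": "arm_command", "payload": {"moves": [{"tx": 0.2,"ty": 4.0,"tz": 0,"twist": 0,"gripper": 1},{"tx": 0.2,"ty": 8.0,"tz": 0,"twist": 0,"gripper": 1},{"tx": 0.2,"ty": 10.3,"tz": 0,"twist": 0,"gripper": 1},{"tx": 0.2,"ty": 10.3,"tz": 0,"twist": 0,"gripper": 1},{"tx": 0.2,"ty": 10.3,"tz": 0,"twist": 0,"gripper": 0},{"tx": 0.2,"ty": 10.3,"tz": 0,"twist": 0,"gripper": 0},{"tx": 0.2,"ty": 10.3,"tz": 0,"twist": 0,"gripper": 0},{"tx": 0.2,"ty": 10.3,"tz": 0,"twist": 0,"gripper": 0}], "grip_force": 30}}

```text
time: 3.25
tcp_pos: [0.5788, 0.1573, 0.2779]
tool_rot: [-1.207, -1.216, 1.214]
wrist_force: [0.3, -0.8, 0.8]
width: 0.331
```

{"api": "arm_command", "payload": {"moves": [{"tx": 0,"ty": 0,"tz": 0,"twist": 0,"gripper": 0},{"tx": 0,"ty": 0,"tz": 0,"twist": 0,"gripper": 0},{"tx": 0,"ty": 0,"tz": 0,"twist": 0,"gripper": 0},{"tx": 0,"ty": 0,"tz": 0,"twist": 0,"gripper": 0}]}}

```text
time: 3.65
tcp_pos: [0.5787, 0.1577, 0.2775]
tool_rot: [-1.206, -1.217, 1.214]
wrist_force: [-1.4, 1.3, 5.6]
width: 0.132
```

```bash
python3 - <<'E'
from station import env, optics
from h import *
go(env,[.5788,.157,.275],3.155)
d=optics.read_camera("wrist"); d["fish"]=1
i=cv2.cvtColor(d["image"],cv2.COLOR_RGB2BGR)
cv2.imwrite("pics/w3.png",i)
E
```

```text
t 3.65 pos [0.5787 0.1577 0.2775] yaw -3.133 j [ 0.4   0.45 -0.88  1.71  0.37  1.16  0.99] F [-1.4  1.3  5.6] w 0.132 tilt -1.0
shift cm [-0.07  0.25 -0.01] twist -0.005
```

View pics/w3.png

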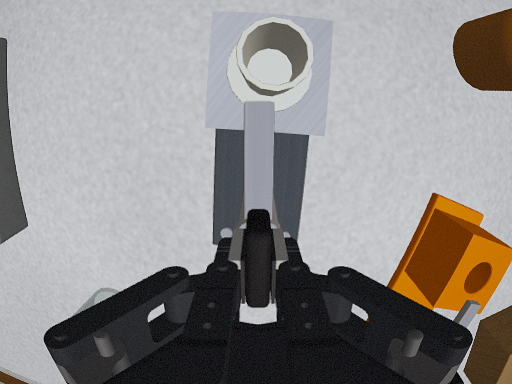

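{"api": "arm_command", "payload": {"moves": [{"tx": 0,"ty": 0,"tz": 0,"twist": 0.1,"gripper": 0},{"tx": 0,"ty": 0,"tz": 0,"twist": 0.2,"gripper": 0},{"tx": 0,"ty": 0,"tz": 0,"twist": 0.3,"gripper": 0},{"tx": 0,"ty": 0,"tz": 0,"twist": 0.4,"gripper": 0},{"tx": 0,"ty": 0,"tz": 0,"twist": 0.5,"gripper": 0},{"tx": 0,"ty": 0,"tz": 0,"twist": 0.6,"gripper": 0},{"tx": 0,"ty": 0,"tz": 0,"twist": 0.7,"gripper": 0},{"tx": 0,"ty": 0,"tz": 0,"twist": 0.8,"gripper": 0}]}}

```text
time: 4.5
tcp_pos: [0.5791, 0.1592, 0.2775]
tool_rot: [-1.482, -0.611, 0.603]
wrist_force: [3.7, 4.7, 1.2]
width: 0.131
```

{"api": "arm_command", "payload": {"moves": [{"tx": 0,"ty": 0,"tz": 0,"twist": 0.1,"gripper": 0},{"tx": 0,"ty": 0,"tz": 0,"twist": 0.2,"gripper": 0},{"tx": 0,"ty": 0,"tz": 0,"twist": 0.3,"gripper": 0},{"tx": 0,"ty": 0,"tz": 0,"twist": 0.4,"gripper": 0},{"tx": 0,"ty": 0,"tz": 0,"twist": 0.4,"gripper": 0},{"tx": 0,"ty": 0,"tz": 0,"twist": 0.4,"gripper": 0}]}}

```text
time: 5.1
tcp_pos: [0.5797, 0.1596, 0.2775]
tool_rot: [-1.546, -0.304, 0.293]
wrist_force: [6.1, 7.1, -1.3]
width: 0.132
```

```bash
python3 - <<'E'
from station import env, optics
from h import *
go(env,[.5788,.157,.275],3.155-1.2)
d=optics.read_camera("wrist"); d["fish"]=1
i=cv2.cvtColor(d["image"],cv2.COLOR_RGB2BGR)
cv2.imwrite("pics/w4.png",i)
E
```

```text
t 5.1 pos [0.5797 0.1596 0.2775] yaw 1.952 j [ 0.23  0.38 -0.66  1.71  0.26  1.13 -0.12] F [ 6.1  7.1 -1.3] w 0.132 tilt -1.0
shift cm [-0.18  0.25 -0.21] twist -0.003
```

View pics/w4.png

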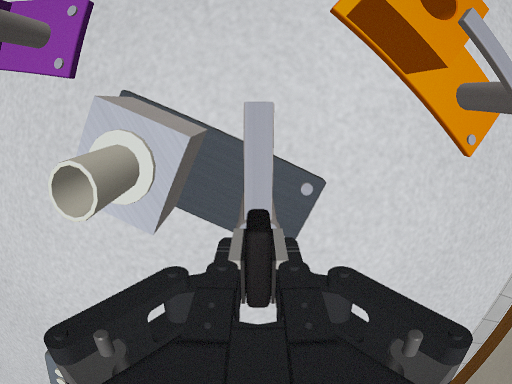

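{"api": "arm_command", "payload": {"moves": [{"tx": 0,"ty": 0,"tz": 0,"twist": 0,"gripper": 0.6},{"tx": 0,"ty": 0,"tz": 0,"twist": 0,"gripper": 0.6},{"tx": 0,"ty": 0,"tz": 0,"twist": 0,"gripper": 0.6},{"tx": 0,"ty": 0,"tz": 0,"twist": 0,"gripper": 0.6},{"tx": 0,"ty": -3,"tz": 0,"twist": 0,"gripper": 0.9},{"tx": 0,"ty": -7,"tz": 0,"twist": 0,"gripper": 0.9},{"tx": 0,"ty": -10,"tz": 0,"twist": 0,"gripper": 0.9},{"tx": 0,"ty": -10,"tz": 0,"twist": 0,"gripper": 0.9}]}}

```text
time: 5.95
tcp_pos: [0.5795, 0.1579, 0.3816]
tool_rot: [-1.551, -0.304, 0.291]
wrist_force: [0.0, 0.8, -0.1]
width: 0.904
```

```bash
python3 - <<'E'
from station import env, optics
from h import *
go(env,[.484,.162,.375],1.521)
E
```

```text
t 5.95 pos [0.5795 0.1579 0.3816] yaw 1.95 j [ 0.26  0.29 -0.69  1.6   0.19  1.31 -0.07] F [ 0.   0.8 -0.1] w 0.904 tilt -1.0
shift cm [-8.73  0.59  3.91] twist 0.429
```

{"api": "arm_command", "payload": {"moves": [{"tx": -8.7,"ty": 0.2,"tz": 3.9,"twist": 0.43,"gripper": 0.85},{"tx": -8.7,"ty": 0.2,"tz": 3.9,"twist": 0.43,"gripper": 0.85},{"tx": -8.7,"ty": 0.2,"tz": 3.9,"twist": 0.43,"gripper": 0.85},{"tx": -8.7,"ty": 0.2,"tz": 3.9,"twist": 0.43,"gripper": 0.85},{"tx": -8.7,"ty": 0.2,"tz": 3.9,"twist": 0.43,"gripper": 0.85},{"tx": -8.7,"ty": 0.2,"tz": 3.9,"twist": 0.43,"gripper": 0.85}]}}

```text
time: 6.55
tcp_pos: [0.484, 0.1609, 0.3746]
tool_rot: [-1.57, 0.039, -0.039]
wrist_force: [0.5, 0.6, 0.2]
width: 0.85
```

```bash
python3 - <<'E'
from station import env, optics
from h import *
go(env,[.484,.162,.268],1.521)
d=optics.read_camera("wrist"); d["fish"]=1
i=cv2.cvtColor(d["image"],cv2.COLOR_RGB2BGR)
yaw=-.05;hx,hy=.4839,.1616
c,s=np.cos(yaw),np.sin(yaw)
def H(x,y,z): return [hx+c*x-s*y,hy+s*x+c*y,z]
for k in range(12):
  for r,z in ((.015,.133),(.024,.08)):
    a=k*np.pi/6
    u=proj(d,H(r*np.cos(a),r*np.sin(a),z))[0]; cv2.circle(i,(int(round(u[0])),int(round(u[1]))),2,(0,0,255),1)
cv2.imwrite("pics/w5.png",i)
E
```

```text
t 6.55 pos [0.484  0.1609 0.3746] yaw 1.521 j [ 0.29  0.08 -0.68  1.81  0.05  1.27 -0.46] F [0.5 0.6 0.2] w 0.85 tilt -1.0
shift cm [-1.000e-02  1.066e+01  1.000e-01] twist 0.0
```

View pics/w5.png

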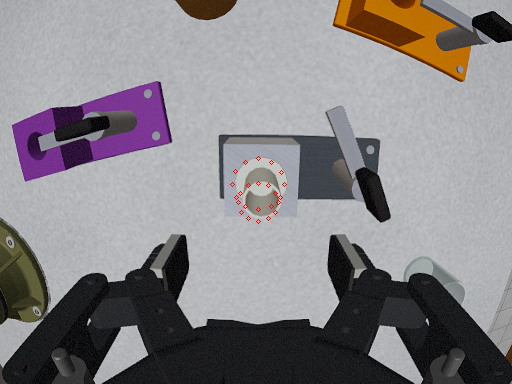

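{"api": "arm_command", "payload": {"moves": [{"tx": 0.2,"ty": 4,"tz": 0.1,"twist": 0,"gripper": 0.85},{"tx": 0.2,"ty": 8,"tz": 0.1,"twist": 0,"gripper": 0.85},{"tx": 0.2,"ty": 10.6,"tz": 0.1,"twist": 0,"gripper": 0.85},{"tx": 0.2,"ty": 10.6,"tz": 0.1,"twist": 0,"gripper": 0.85},{"tx": 0.2,"ty": 10.6,"tz": 0.1,"twist": 0,"gripper": 0},{"tx": 0.2,"ty": 10.6,"tz": 0.1,"twist": 0,"gripper": 0},{"tx": 0.2,"ty": 10.6,"tz": 0.1,"twist": 0,"gripper": 0},{"tx": 0.2,"ty": 10.6,"tz": 0.1,"twist": 0,"gripper": 0}], "grip_force": 30}}

```text
time: 7.4
tcp_pos: [0.4861, 0.1625, 0.2705]
tool_rot: [-1.57, 0.037, -0.043]
wrist_force: [0.4, -0.0, 5.0]
width: 0.354
```

{"api": "arm_command", "payload": {"moves": [{"tx": 0,"ty": 0,"tz": 0,"twist": 0,"gripper": 0},{"tx": 0,"ty": 0,"tz": 0,"twist": 0,"gripper": 0}]}}

```text
time: 7.6
tcp_pos: [0.4861, 0.1625, 0.2705]
tool_rot: [-1.57, 0.037, -0.043]
wrist_force: [-0.0, -0.5, 6.8]
width: 0.355
```

```bash
python3 - <<'E'
from station import env, optics
from h import *
go(env,[.484,.162,.268],1.521)
d=optics.read_camera("wrist"); d["fish"]=1
i=cv2.cvtColor(d["image"],cv2.COLOR_RGB2BGR)
cv2.imwrite("pics/w6.png",i)
E
```

```text
t 7.6 pos [0.4861 0.1625 0.2705] yaw 1.52 j [ 0.25  0.2  -0.68  1.93  0.14  1.06 -0.54] F [-0.  -0.5  6.8] w 0.355 tilt -1.0
shift cm [-0.21  0.25 -0.06] twist -0.001
```

View pics/w6.png

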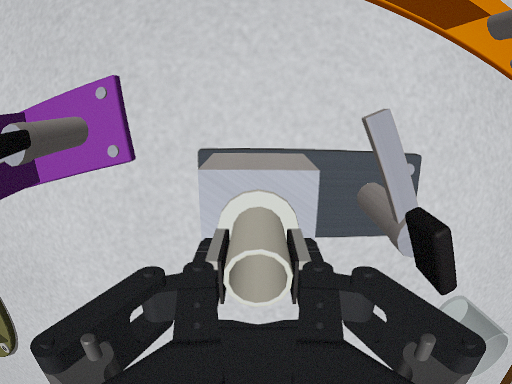

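{"api": "arm_command", "payload": {"moves": [{"tx": 0,"ty": -2,"tz": 0,"twist": 0,"gripper": 0},{"tx": 0,"ty": -4,"tz": 0,"twist": 0,"gripper": 0},{"tx": 0,"ty": -6,"tz": 0,"twist": 0,"gripper": 0},{"tx": 0,"ty": -8,"tz": 0,"twist": 0,"gripper": 0},{"tx": 0,"ty": -10,"tz": 0,"twist": 0,"gripper": 0},{"tx": 0,"ty": -10,"tz": 0,"twist": 0,"gripper": 0},{"tx": 0,"ty": -10,"tz": 0,"twist": 0,"gripper": 0}]}}

```text
time: 8.35
tcp_pos: [0.4851, 0.1621, 0.3685]
tool_rot: [-1.571, 0.04, -0.04]
wrist_force: [0.4, -0.3, -1.4]
width: 0.352
```

```bash
python3 - <<'E'
from station import env, optics
from h import *
go(env,[.486,.095,.370],1.5708)
d=optics.read_camera("scene")
i=cv2.cvtColor(d["image"],cv2.COLOR_RGB2BGR)
cv2.imwrite("pics/s6.png",cv2.resize(i[60:240,200:420],None,fx=3.5,fy=3.3,interpolation=cv2.INTER_CUBIC))
cv2.imwrite("pics/w7.png",cv2.cvtColor(optics.read_camera("wrist")["image"],cv2.COLOR_RGB2BGR))
E
```

```text
t 8.35 pos [0.4851 0.1621 0.3685] yaw 1.52 j [ 0.29  0.09 -0.69  1.82  0.06  1.25 -0.47] F [ 0.4 -0.3 -1.4] w 0.352 tilt -1.0
shift cm [ 0.44 -0.15 -6.7 ] twist -0.051
```

View pics/s6.png

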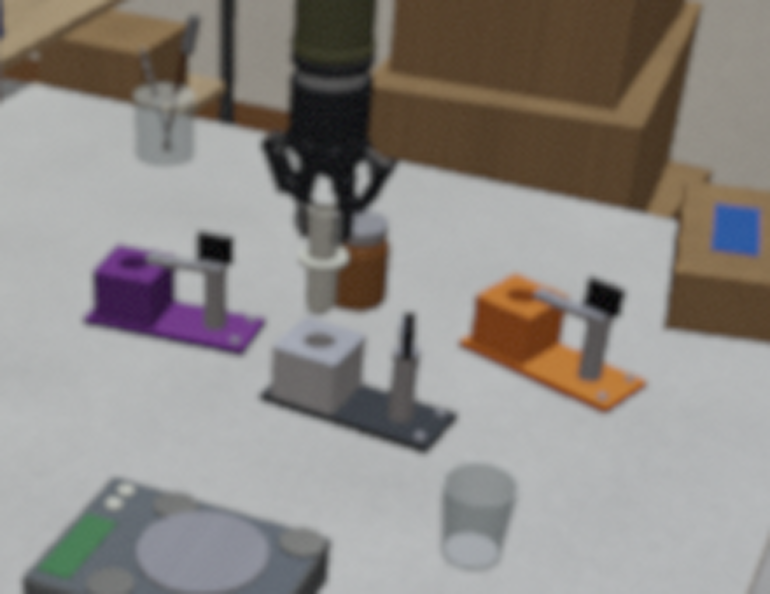

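View pics/w7.png

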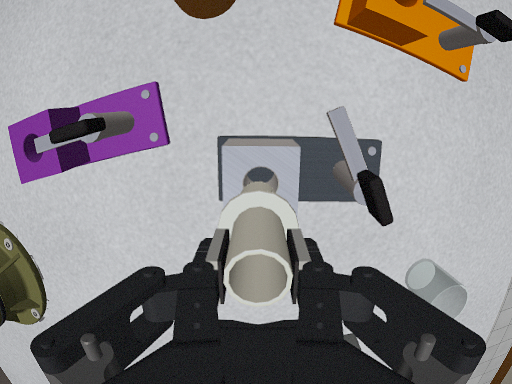

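{"api": "arm_command", "payload": {"moves": [{"tx": 0,"ty": 0,"tz": -3,"twist": 0,"gripper": 0},{"tx": 0,"ty": 0,"tz": -6.4,"twist": 0,"gripper": 0},{"tx": 0,"ty": 0,"tz": -6.4,"twist": 0,"gripper": 0},{"tx": 0,"ty": 3,"tz": -6.4,"twist": 0,"gripper": 0},{"tx": 0,"ty": 6,"tz": -6.4,"twist": 0,"gripper": 0},{"tx": 0,"ty": 7,"tz": -6.4,"twist": 0,"gripper": 0},{"tx": 0,"ty": 7,"tz": -6.4,"twist": 0,"gripper": 0}], "grip_force": 20}}

```text
time: 9.15
tcp_pos: [0.4811, 0.0983, 0.2967]
tool_rot: [-1.57, 0.043, -0.036]
wrist_force: [-0.4, 0.3, -0.9]
width: 0.352
```

```bash
python3 - <<'E'
from station import env, optics
from h import *
go(env,[.486,.174,.298],1.521)
d=optics.read_camera("scene")
i=cv2.cvtColor(d["image"],cv2.COLOR_RGB2BGR)
cv2.imwrite("pics/s8.png",cv2.resize(i[100:240,200:420],None,fx=3.5,fy=3.5,interpolation=cv2.INTER_CUBIC))
E
```

```text
t 9.15 pos [0.4811 0.0983 0.2967] yaw 1.52 j [ 0.35  0.11 -0.64  1.95  0.07  1.11 -0.36] F [-0.4  0.3 -0.9] w 0.352 tilt -1.0
shift cm [ 0.11 -0.13  7.59] twist -0.001
```

View pics/s8.png

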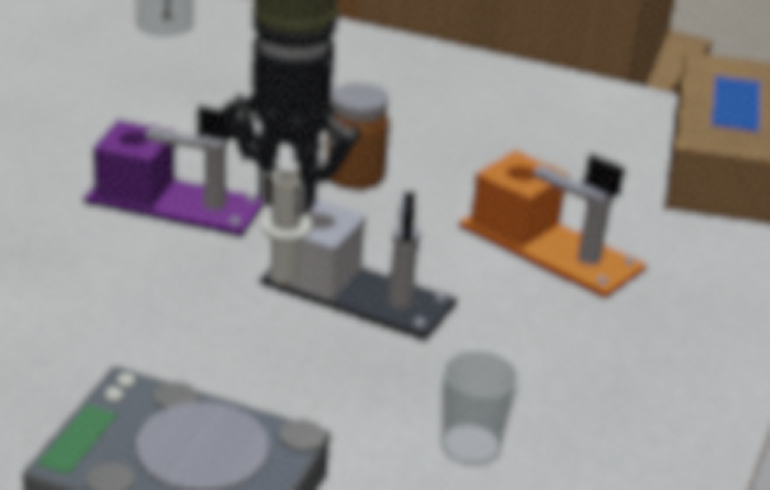

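{"api": "arm_command", "payload": {"moves": [{"tx": 0,"ty": 0,"tz": 1,"twist": 0,"gripper": 0},{"tx": 0,"ty": 0,"tz": 1.7,"twist": 0,"gripper": 0},{"tx": 0,"ty": 0,"tz": 2.2,"twist": 0,"gripper": 0},{"tx": 0,"ty": 0,"tz": 2.7,"twist": 0,"gripper": 0},{"tx": 0,"ty": 0,"tz": 3.2,"twist": 0,"gripper": 0},{"tx": 0,"ty": 0,"tz": 3.7,"twist": 0,"gripper": 0},{"tx": 0,"ty": 0,"tz": 4.2,"twist": 0,"gripper": 0},{"tx": 0,"ty": 0,"tz": 4.2,"twist": 0,"gripper": 0}]}}

```text
time: 10.0
tcp_pos: [0.4844, 0.1401, 0.2995]
tool_rot: [-1.573, 0.039, -0.041]
wrist_force: [-0.4, -4.2, 2.3]
width: 0.351
```

```bash
python3 - <<'E'
from station import env, optics
from h import *
go(env,[.486,.174,.298],1.521)
d=optics.read_camera("scene")
i=cv2.cvtColor(d["image"],cv2.COLOR_RGB2BGR)
cv2.imwrite("pics/s9.png",cv2.resize(i[130:220,250:350],None,fx=6,fy=6,interpolation=cv2.INTER_CUBIC))
cv2.imwrite("pics/w9.png",cv2.cvtColor(optics.read_camera("wrist")["image"],cv2.COLOR_RGB2BGR))
E
```

```text
t 10.0 pos [0.4844 0.1401 0.2995] yaw 1.52 j [ 0.29  0.14 -0.67  1.92  0.1   1.11 -0.46] F [-0.4 -4.2  2.3] w 0.351 tilt -1.0
shift cm [-0.01  0.14  3.4 ] twist -0.001
```

View pics/s9.png

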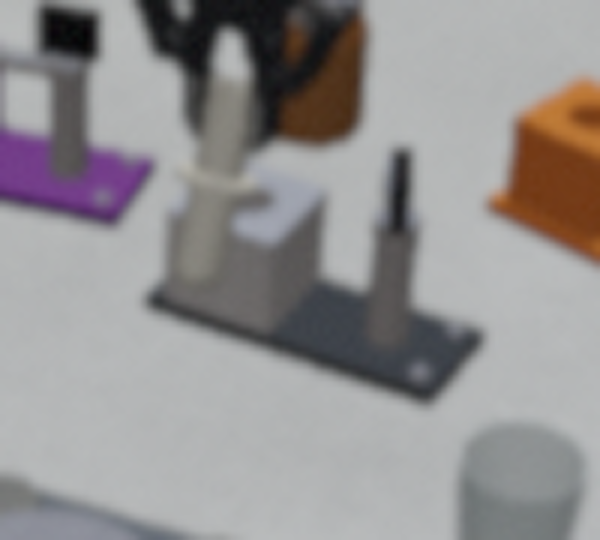

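View pics/w9.png

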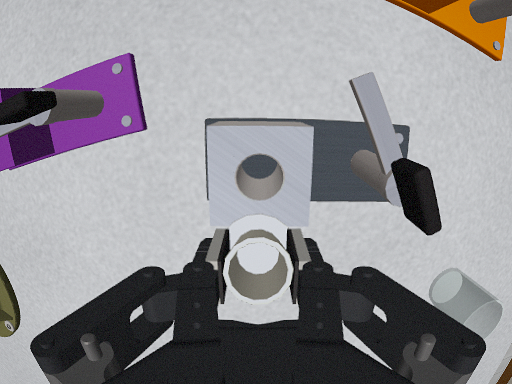

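{"api": "arm_command", "payload": {"moves": [{"tx": 0,"ty": 0,"tz": 0.5,"twist": 0,"gripper": 0},{"tx": 0,"ty": 0,"tz": 1.0,"twist": 0,"gripper": 0},{"tx": 0,"ty": 0,"tz": 1.5,"twist": 0,"gripper": 0},{"tx": 0,"ty": 0,"tz": 2.0,"twist": 0,"gripper": 0},{"tx": 0,"ty": 0,"tz": 2.5,"twist": 0,"gripper": 0},{"tx": 0,"ty": 0,"tz": 3.0,"twist": 0,"gripper": 0},{"tx": 0,"ty": 0,"tz": 3.5,"twist": 0,"gripper": 0},{"tx": 0,"ty": 0,"tz": 3.5,"twist": 0,"gripper": 0}]}}

```text
time: 10.9
tcp_pos: [0.4859, 0.1766, 0.299]
tool_rot: [-1.569, 0.038, -0.039]
wrist_force: [-0.3, -0.7, 1.3]
width: 0.342
```

```bash
python3 - <<'E'
from station import env, optics
from h import *
go(env,[.486,.174,.298],1.521)
d=optics.read_camera("scene")
i=cv2.cvtColor(d["image"],cv2.COLOR_RGB2BGR)
cv2.imwrite("pics/s10.png",cv2.resize(i[120:220,250:350],None,fx=6,fy=6,interpolation=cv2.INTER_CUBIC))
cv2.imwrite("pics/w10.png",cv2.cvtColor(optics.read_camera("wrist")["image"],cv2.COLOR_RGB2BGR))
E
```

```text
t 10.9 pos [0.4859 0.1766 0.299 ] yaw 1.521 j [ 0.24  0.17 -0.69  1.89  0.12  1.12 -0.55] F [-0.3 -0.7  1.3] w 0.342 tilt -1.0
shift cm [ 0.02  0.1  -0.26] twist 0.0
```

View pics/s10.png

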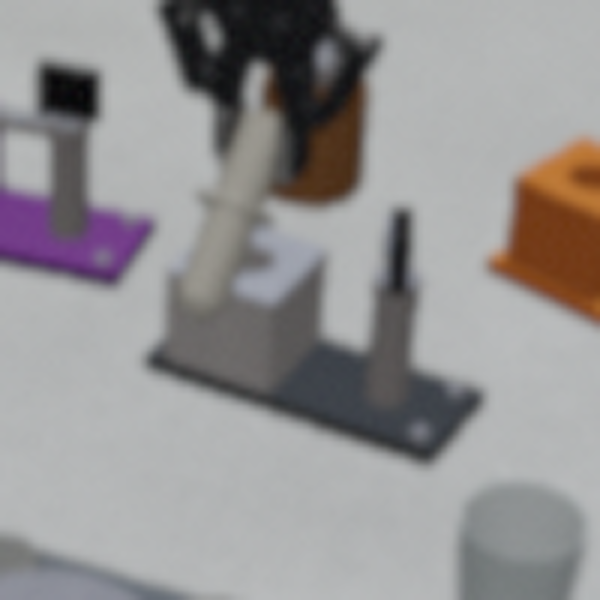

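View pics/w10.png

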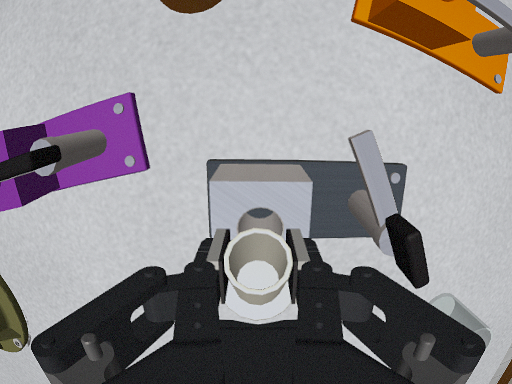

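{"api": "arm_command", "payload": {"moves": [{"tx": 0,"ty": 0,"tz": 0,"twist": 0,"gripper": 0},{"tx": 0,"ty": 0,"tz": 0,"twist": 0,"gripper": 0},{"tx": 0,"ty": -1,"tz": 0,"twist": 0,"gripper": 0},{"tx": 0,"ty": -3,"tz": 0,"twist": 0,"gripper": 0},{"tx": 0,"ty": -5,"tz": 0,"twist": 0,"gripper": 0},{"tx": 0,"ty": -7,"tz": 0,"twist": 0,"gripper": 0},{"tx": 0,"ty": -9,"tz": 0,"twist": 0,"gripper": 0},{"tx": 0,"ty": -9,"tz": 0,"twist": 0,"gripper": 0}], "grip_force": 40}}

```text
time: 11.8
tcp_pos: [0.4866, 0.176, 0.3918]
tool_rot: [-1.569, 0.036, -0.044]
wrist_force: [0.1, 1.3, 0.2]
width: 0.337
```

```bash
python3 - <<'E'
from station import env, optics
from h import *
go(env,[.54,-.187,.41],1.521)
d=optics.read_camera("scene")
i=cv2.cvtColor(d["image"],cv2.COLOR_RGB2BGR)
cv2.imwrite("pics/s11.png",cv2.resize(i[90:190,250:350],None,fx=6,fy=6,interpolation=cv2.INTER_CUBIC))
cv2.imwrite("pics/w11.png",cv2.cvtColor(optics.read_camera("wrist")["image"],cv2.COLOR_RGB2BGR))
E
```

```text
t 11.8 pos [0.4866 0.176  0.3918] yaw 1.52 j [ 0.27  0.08 -0.7   1.78  0.06  1.3  -0.49] F [0.1 1.3 0.2] w 0.337 tilt -1.0
shift cm [  7.19  -1.85 -35.98] twist -0.001
```

View pics/s11.png

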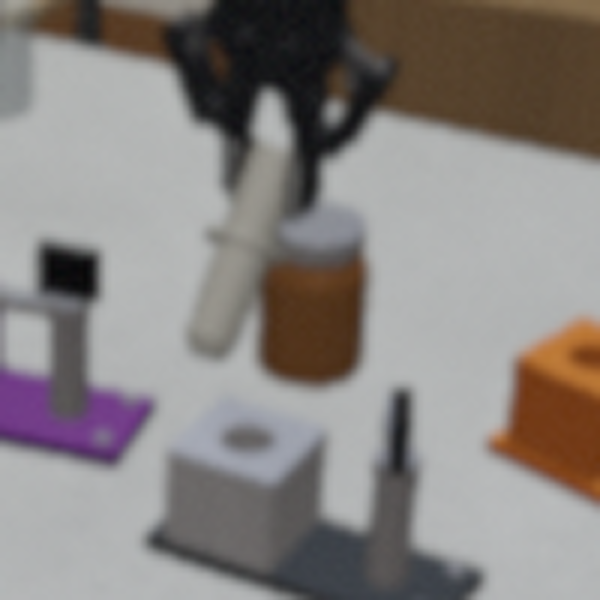

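View pics/w11.png

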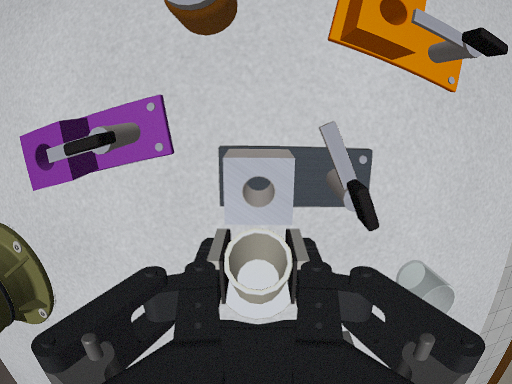

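```bash
cat >> h.py <<'E'
def tubefit(env,d,pb,pc):
    s=env.read_state(); M=R.from_rotvec(s["tool_rot"]).as_matrix(); G=s["tcp_pos"]+.155*M[:,1]; n=M[:,0]
    Q=[]
    for p in (pb,pc):
        r=ray(d,*p); Q.append(d["xyz"]+r*((G-d["xyz"])@n)/(r@n))
    a=Q[1]-Q[0]; L=np.linalg.norm(a); a/=L
    print("G",G.round(4),"bottom",Q[0].round(4),"collar",Q[1].round(4),"len(.0645)",L.round(4),"tilt deg",np.degrees(np.arccos(a[2])).round(1),"mid",(Q[1]-.0045*a).round(4), "mouth",(Q[0]+.12*a).round(4))
E
python3 - <<'E'
from station import env, optics
from h import *
d=optics.read_camera("scene")
tubefit(env,d,(284.1,147.1),(290.1,129.1))
E
```

```text
G [0.4855 0.1751 0.2329] bottom [0.4822 0.1118 0.1633] collar [0.4841 0.1495 0.2129] len(.0645) 0.0623 tilt deg 37.2 mid [0.484  0.1467 0.2093] mouth [0.4859 0.1843 0.2588]
```

```bash
python3 - <<'E'
from station import env, optics
from h import *
s=env.read_state(); print(s["tcp_pos"],s["width"])
M=R.from_rotvec(s["tool_rot"]).as_matrix(); G=s["tcp_pos"]+.155*M[:,1]
def circ(c,a,r):
    e1=M[:,0]; e2=np.cross(a,e1); t=np.linspace(0,2*np.pi,60); return c+r*(np.outer(np.cos(t),e1)+np.outer(np.sin(t),e2))
out=[]
d=optics.read_camera("scene"); w=optics.read_camera("wrist"); w["fish"]=1
for th in (36,42,48):
    t=np.radians(th); a=np.sin(t)*M[:,2]-np.cos(t)*M[:,1]
    mid=G-.0425*a
    im=[]
    for c,(x0,x1,y0,y1),k in ((d,(265,325,100,160),6),(w,(190,330,200,340),2.57)):
        i=cv2.cvtColor(c["image"],cv2.COLOR_RGB2BGR)
        i=cv2.resize(i[y0:y1,x0:x1],(360,360),interpolation=cv2.INTER_CUBIC); k=360/(x1-x0)
        for ax,r in ((-.06,.015),(.0025,.024),(.007,.024),(.06,.015)):
            p=((proj(c,circ(mid+ax*a,a,r))+.5-[x0,y0])*k).astype(int); cv2.polylines(i,[p.reshape(-1,1,2)],True,(0,0,255),1)
        im.append(i)
    out.append(np.vstack(im))
cv2.imwrite("pics/f.png",cv2.resize(np.hstack(out),(795,530)))
E
```

```text
[0.48559891 0.17508355 0.38793691] 0.3376048240699862
```

View pics/f.png

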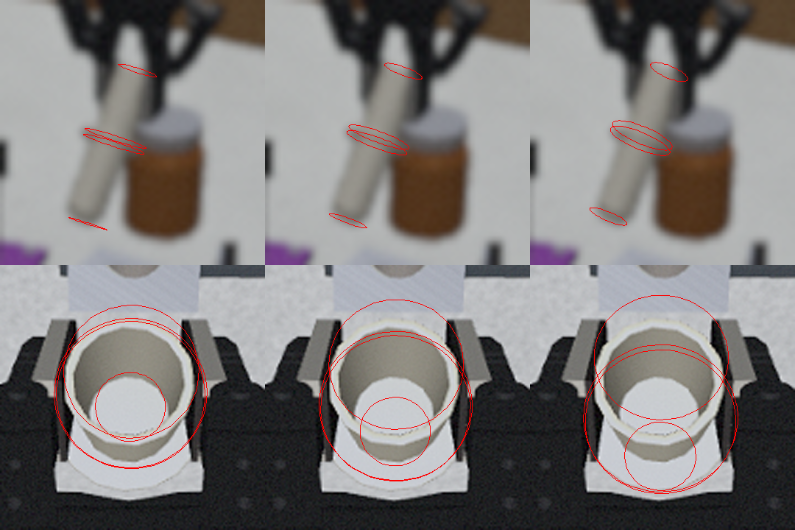

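```bash
python3 - <<'E'
from station import env, optics
from h import *
d=optics.read_camera("scene"); w=optics.read_camera("wrist")
i=cv2.cvtColor(d["image"],cv2.COLOR_RGB2BGR)[105:155,270:320]; j=cv2.cvtColor(w["image"],cv2.COLOR_RGB2BGR)[220:330,210:310]
cv2.imwrite("pics/z1.png",np.hstack([cv2.resize(i,(400,400),interpolation=cv2.INTER_LANCZOS4),cv2.resize(j,(400,440),interpolation=cv2.INTER_CUBIC)[:400]]))
E
```

```text
(no output)
```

View pics/z1.png

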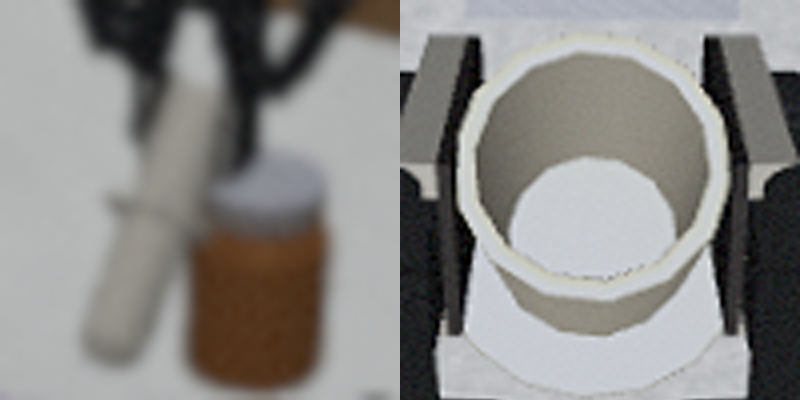

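```bash
cat >> h.py <<'E'
def circ(M,c,a,r):
    e1=M[:,0]; e2=np.cross(a,e1); t=np.linspace(0,2*np.pi,180); return c+r*(np.outer(np.cos(t),e1)+np.outer(np.sin(t),e2))
E
python3 - <<'E'
from station import env, optics
from h import *
from scipy.optimize import least_squares
s=env.read_state(); M=R.from_rotvec(s["tool_rot"]).as_matrix(); G=s["tcp_pos"]+.155*M[:,1]
d=optics.read_camera("scene"); w=optics.read_camera("wrist"); w["fish"]=1
def f(q):
    t,u,v,x=q; a=np.sin(t)*M[:,2]-np.cos(t)*M[:,1]
    mid=G+v*M[:,2]-u*M[:,1]+x*M[:,0]
    m=proj(w,circ(M,mid+.06*a,a,.015)); c=proj(w,circ(M,mid+.007*a,a,.024))
    r=[m[:,1].min()-228.75+.5,m[:,1].max()-295+.5,m[:,0].min()-224.2+.5,m[:,0].max()-292+.5,c[:,1].max()-318.7+.5]
    b=proj(d,mid-.06*a)[0]-[270+117/8-.44,105+345/8-.44]; k=proj(d,mid+.0045*a)[0]-[270+158/8-.44,105+217/8-.44]
    return np.r_[r,np.r_[b,k]*3]
for fx in (1,0):
  r=least_squares(lambda q:f(q)[: (9 if fx else 5)],[.65,-.034,-.026,0],x_scale=[.1,.01,.01,.01]); print(np.degrees(r.x[0]),r.x[1:].round(4),r.fun.round(1))
E
```

```text
40.70943517553382 [-0.0289 -0.0301 -0.0002] [-2.1  1.6 -1.9  2.3  0.1 -3.3  4.6  1.2 -2.5]
42.026147476631465 [-0.0342 -0.0347 -0.0003] [ 0.2 -0.1 -0.2  0.2 -0. ]
```

```bash
python3 -c "
from station import env
from h import *
go(env,[.542,-.154,.43],1.521)"
```

```text
t 12.25 pos [0.4858 0.1751 0.3879] yaw 1.52 j [ 0.27  0.09 -0.69  1.78  0.06  1.29 -0.49] F [-0.9 -0.4 -0.7] w 0.336 tilt -1.0
shift cm [  7.28  -4.21 -32.58] twist -0.001
```

{"api": "arm_command", "payload": {"moves": [{"tx": 0,"ty": -2,"tz": 0,"twist": 0,"gripper": 0},{"tx": 0,"ty": -4.2,"tz": 0,"twist": 0,"gripper": 0},{"tx": 0.3,"ty": -4.2,"tz": -1.5,"twist": 0,"gripper": 0},{"tx": 1.0,"ty": -4.2,"tz": -4.5,"twist": 0,"gripper": 0},{"tx": 1.7,"ty": -4.2,"tz": -7.5,"twist": 0,"gripper": 0},{"tx": 2.3,"ty": -4.2,"tz": -10.5,"twist": 0,"gripper": 0},{"tx": 3.0,"ty": -4.2,"tz": -13.5,"twist": 0,"gripper": 0},{"tx": 3.7,"ty": -4.2,"tz": -16.5,"twist": 0,"gripper": 0}]}}

```text
time: 13.05
tcp_pos: [0.5145, 0.0073, 0.4304]
tool_rot: [-1.571, 0.04, -0.04]
wrist_force: [0.9, -0.3, -0.2]
width: 0.335
```

{"api": "arm_command", "payload": {"moves": [{"tx": 0.7,"ty": 0,"tz": -3,"twist": 0,"gripper": 0},{"tx": 1.4,"ty": 0,"tz": -6,"twist": 0,"gripper": 0},{"tx": 2.1,"ty": 0,"tz": -9,"twist": 0,"gripper": 0},{"tx": 2.8,"ty": 0,"tz": -12,"twist": 0,"gripper": 0},{"tx": 3.3,"ty": 0,"tz": -14.5,"twist": 0,"gripper": 0},{"tx": 3.6,"ty": 0,"tz": -16,"twist": 0,"gripper": 0},{"tx": 3.6,"ty": 0,"tz": -16,"twist": 0,"gripper": 0},{"tx": 3.6,"ty": 0,"tz": -16,"twist": 0,"gripper": 0}]}}

```text
time: 13.85
tcp_pos: [0.5423, -0.152, 0.4304]
tool_rot: [-1.569, 0.04, -0.039]
wrist_force: [0.1, 0.0, -1.0]
width: 0.335
```

```bash
python3 - <<'E'
from station import env, optics
from h import *
go(env,[.542,-.154,.43],1.521)
for n,b in (("scene",(180,130,330,280)),("wrist",(130,180,380,384)),("top",(230,110,330,210))):
    d=optics.read_camera(n); i=cv2.cvtColor(d["image"],cv2.COLOR_RGB2BGR)[b[1]:b[3],b[0]:b[2]]
    k=560/max(i.shape[:2]); cv2.imwrite(f"pics/e_{n}.png",cv2.resize(i,None,fx=k,fy=k,interpolation=cv2.INTER_CUBIC)); print(n,b,k)
E
```

```text
t 13.85 pos [ 0.5423 -0.152   0.4304] yaw 1.521 j [ 0.6   0.15 -0.41  1.62  0.06  1.39  0.13] F [ 0.1  0.  -1. ] w 0.335 tilt -1.0
shift cm [-0.02  0.04 -0.21] twist -0.0
scene (180, 130, 330, 280) 3.7333333333333334
wrist (130, 180, 380, 384) 2.24
top (230, 110, 330, 210) 5.6
```

View pics/e_scene.png

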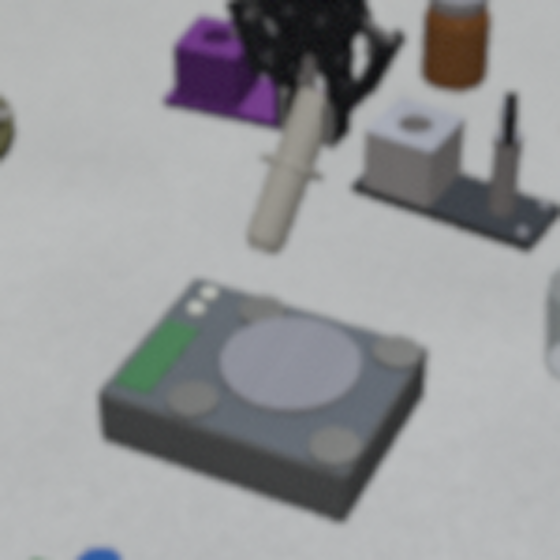

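View pics/e_wrist.png

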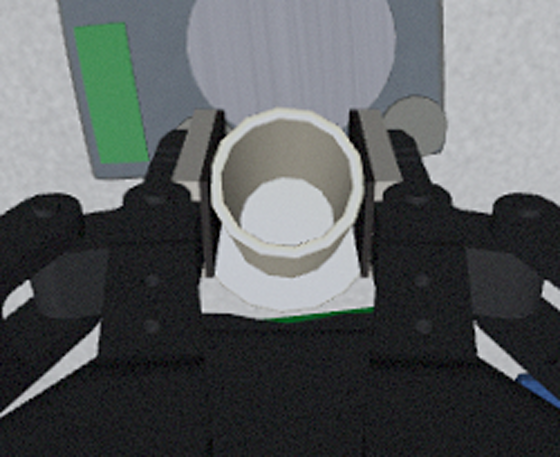

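View pics/e_top.png

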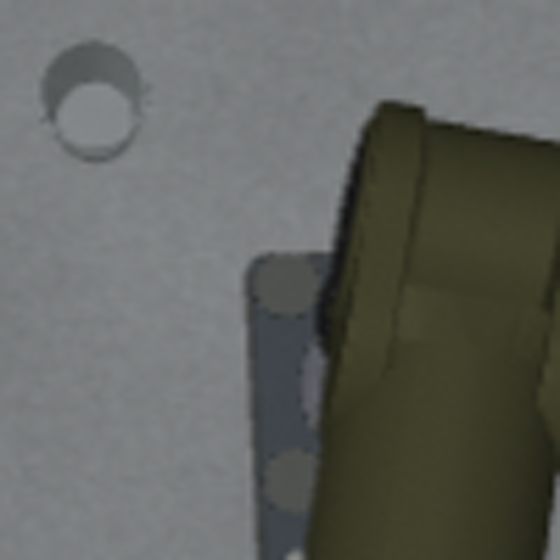

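```bash
python3 - <<'E'
from station import env, optics
from h import *
d=optics.read_camera("scene")
tubefit(env,d,(251,193.9),(257.8,173.8))
s=env.read_state();print(s["tcp_pos"],s["width"],s["dq"].round(3))
E
```

```text
G [ 0.5424 -0.1514  0.2759] bottom [ 0.5393 -0.2162  0.2052] collar [ 0.541  -0.181   0.2496] len(.0645) 0.0567 tilt deg 38.4 mid [ 0.5408 -0.1838  0.2461] mouth [ 0.5429 -0.1417  0.2992]
[ 0.54235242 -0.1514186   0.43087376] 0.32991938829165823 [ 0.002  0.001  0.006 -0.001  0.003 -0.002 -0.   ]
```

{"api": "arm_command", "payload": {"moves": [{"tx": 0,"ty": 0,"tz": 0,"twist": 0,"gripper": 0},{"tx": 0,"ty": 0,"tz": 0,"twist": 0,"gripper": 0},{"tx": 0,"ty": 0,"tz": 0,"twist": 0,"gripper": 0},{"tx": 0,"ty": 0,"tz": 0,"twist": 0,"gripper": 0},{"tx": 0,"ty": 0,"tz": 0,"twist": 0,"gripper": 0},{"tx": 0,"ty": 0,"tz": 0,"twist": 0,"gripper": 0},{"tx": 0,"ty": 0,"tz": 0,"twist": 0,"gripper": 0},{"tx": 0,"ty": 0,"tz": 0,"twist": 0,"gripper": 0}]}}

```text
time: 14.85
tcp_pos: [0.5422, -0.1532, 0.4306]
tool_rot: [-1.57, 0.04, -0.04]
wrist_force: [0.9, -0.7, -0.7]
width: 0.337
```

```bash
python3 - <<'E'
from station import env, optics
from h import *
d=optics.read_camera("wrist"); i=cv2.cvtColor(d["image"],cv2.COLOR_RGB2BGR)[180:384,130:380]
cv2.imwrite("pics/e2.png",cv2.resize(i,None,fx=2.24,fy=2.24,interpolation=cv2.INTER_CUBIC))
for k in range(3):
  optics.read_camera("top"); s=env.read_state(); print(s["time"],s["tcp_pos"].round(4),s["width"])
E
```

```text
14.95 [ 0.5422 -0.1532  0.4306] 0.33790900948498653
15.0 [ 0.5422 -0.1532  0.4306] 0.3392579091986067
15.05 [ 0.5422 -0.1532  0.4306] 0.3313182873918972
```

View pics/e2.png

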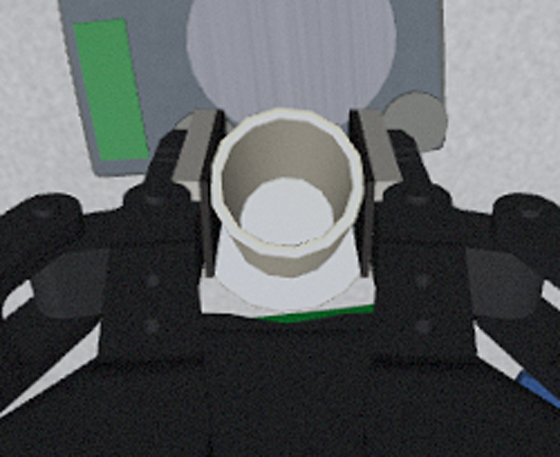

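Steady: the mouth sits at the same pixels (about 210–365, 107–260) and the changes in width are only noise. I'm handing the job in.

```bash
python3 -c "
from station import env
print(env.sign_off())"
```

```text
the job is handed in; nothing more can be done
None
```

I turned the clamp about 1.2 rad clockwise to roughly 1.1 rad, drew the tube up out of the holder and handed in while holding it over the balance's pan. The hand-in gave no verdict.

The arm only turns about the vertical, so I leaned the tube by pressing its lower part against the holder block's top edge, letting it pivot in a light 20 N grip. I then raised the grip to 40 N and carried it over the pan.

**Last checks:**
- **Position:** the tube's centre was at about (0.541, -0.184, 0.246), roughly 3 mm from the pan's centre seen from above.
- **Height:** the lowest part of the tube was about 0.19 m up, so some 12 cm above the pan.
- **Lean:** the two cameras disagreed, about 42° from the wrist camera and about 38° from the scene camera. Both are a little short of 45° but inside the 30 to 60° limit.
- **Stillness:** the tube looked the same in wrist pictures about a second apart, and the small changes in finger opening were sensor noise.
- **Slip:** the tube slid about 6 mm down in the fingers while it was being leaned. It has held firm since.
- **Other objects:** I did not re-measure the jar, beaker and capped tube. The planned path stayed clear of them and of the balance, and no force readings suggested contact.

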